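Rock the ballasted sanding blocks and tray the ones with a loose weight

TASK

Each of the three curved-sole sanding blocks has a lead weight sealed inside, and in one or two of them the glue has let go. Working from left to right, press one end of each block down so that it tips, give the weight a moment to slide, then let it go: a sound block rocks back level, a loose one stays tipped. Set every loose block down flat on its sole in the repair tray, without dropping it, and leave the sound ones standing level where they are; do not shove the other things on the bench about.

Things in the scene. Friction and masses are not known exactly. Their poses are not given: they have to be found in the camera images.
- block_left: leftmost (largest y) of three identical sanding blocks: closed maple case, flat plywood lid, convex cork sole. 170 long (own x), 50 wide (y), flat lid 50 up (z). Sides flat and upright from 18 to 50 mm up. Sole curves lengthways only, radius 220: its ends stand 17 mm off the bench. Origin: middle of the sole, where it touches the bench when level. About 0.27 kg, 0.11 of it the weight inside
- block_middle: middle block, made like the left one. About 5 to 8 N down on the lid 65 to 75 mm from the middle (either end) lowers that end about 10 mm, swings it about 8 mm outward and tips the block about 0.2 rad; in 0.6 s a loose weight runs to the low end. Let go, a sound block rocks back level in about a second; a loose one stays tipped about 0.12 rad, its origin some 25 mm nearer the low end
- block_right: rightmost block (smallest y, next to the tray), made like the left one. At the start its weight is in the middle of the case, glued or not. Any block can be grasped across its 50 mm width at mid-length; a loose one may be carried and set down tipped as it is, and comes to rest tipped in the tray too
- tray: shallow open repair tray of wood, fixed to the bench, right of the blocks: outside 250 (its x) x 240 (its y), rim 32 high, walls 8 thick, floor 8 thick. Origin: underside, middle; the inner floor is 8 mm above it. Two blocks fit side by side, lengthways along the tray's x, with their middles 55 mm either side of the tray's middle.
- tape_roll: roll of yellow masking tape lying flat, 49 mm across, 19 high; bystander; origin: underside, middle
- maple_caul: small maple block 18x74x14; bystander; origin: underside, middle
- bridge_caul: dark wooden caul 21x98x25; bystander; origin: underside, middle
- pencil: pencil lying down, 7 mm thick, 166 long; bystander; origin: underside, middle

How it is judged:
By the outcome, as a careful person would: the job done as asked, in the order asked, and still so for the second after the job is handed in, with the robot touching nothing.
It also fails if it takes over 72 s, if anything falls off the work surface, if the arm or the gripper's body presses on something with over 40 N, if the wrist force passes 120 N, or if a joint passes its speed limit or range.

ROBOT

A 6-joint arm with a two-finger parallel gripper is mounted at the origin on a cart in front of the work surface, level with it; the furniture and walls round the work are solid. World frame = base frame: x ahead of the robot, y to its left, z up, the work surface at z = 0. Lengths are in m, angles in degrees, forces in N, time in s.
With the tool pointing down it reaches from about 0.25 to 0.725 m from the base axis. Payload 9.7 kg.
Tool frame: the origin (TCP) lies between the finger pads; the fingertips stand 22 mm ahead of it and the grasp point (between the pads) lies 3 mm ahead of it; z points along the fingers, y is the line along which they close (so a half turn about z gives the same grasp; the last joint's range is limited). The gripper opens to 85 mm and grips with 20 to 120 N. Pads are 22 mm wide; open, the fingers measure 114 mm over their backs; the gripper's body (76 mm by 85 mm) begins 54 mm behind the grasp point. The pads swing forward as they close: fully open they stand 13 mm farther back than shut.
Start: joints at [-73.396, 4.979, 10.078, 95.1, 0, 90], TCP at [0.157, -0.527, 0.23] pointing down, gripper open.
Joint ranges: [-179.16, 179.16], [-48.56, 103.87], [-65.8, 70.77], [-126.05, 130.52], [-82.76, 87.17], [-180, 180]. Speed limits (degrees/s): [127.2, 127.2, 147.25, 180, 180, 180].

INTERFACE

Orientations are given as [roll, pitch, yaw] about the fixed x, y, z axes, in that order (R = Rz(yaw) Ry(pitch) Rx(roll)).
In Python, from workcell import bot, viewer, finder gives the robot as it stands.
- The arm moves only by the tool move_arm, never from a script. Its arguments are lists of equal length, an entry for each row: "offset": the shift along the tool's x, y, z in cm, a list of three; "twist": the turn, a rotation vector about the tool's x, y, z in rad, a list of three; "grip": the opening, from 0 (shut) to 1 (fully open). In form: {"offset": [[x, y, z], ...], "twist": [[ax, ay, az], ...], "grip": [grip, ...]}. A call has 1 to 5 rows; each row shifts and turns the commanded pose from where the row before left it, along the tool's axes as they then stand; what a row does not reach is not made up. A row lasts 1/10 s, in which the tool goes at most 50 mm and 8.59 degrees, less where a joint would pass 70% of its speed; a pose out of reach is approached as far as the arm can. A call is refused whole if a number of a shift passes 5 or a number of a turn 0.15, either way. A call with a gripper value outside its range is refused whole. The fingers move at their own pace and stop on an object; "force" is the grip in N (left out, the last holds). Time passes only in rows, so rows that do not move let the fingers close. It gives the time, the measured TCP pose, the force, the opening and the grip force at its end, in the units of the state.
- bot.get_obs(): the state, without advancing time (a new reading comes with each control period).
- viewer.camera(name): name is "scene" or "top" or "wrist"; returns a dict with "color" (420x560x3 uint8, red, green, blue), "depth" (420x560 float32, m along the optical axis (not along the pixel's ray), 0 where there is no reading), "vfov" (degrees; the focal length in pixels is half the picture's height over the tangent of half this angle, whatever the lens; pixels are square), "cx", "cy" (the principal point, pixels), "k1" (the pictures are not rectified: a ray, as slopes to the right and down, at radius r is drawn at 1 + k1 r^2 times it, then the intrinsics apply), "position" and "attitude" of the camera in the world; the wrist camera has in their place "tool_from_camera" (4x4, takes a point from camera to tool coordinates, whose origin is the TCP and whose axes are the flange's). Camera axes: x right, y down, z forward; pixel columns grow to the right and rows downward; lengths in m; the calibration is good to about 2 mm. A picture is of the moment at which its call begins: read the wrist's pose just before it.
- bot.job_done(): hands the job in; it is judged then, once.
Trained networks look in a picture, given as the dict that the camera call returned (one of the last four; its "shot" number tells which), for a name from the list of things; names that differ only in an ending like _2 or _b are one class to them, and where a whole thing is asked for, a point or a joint stands for the part that bears it (a point fixed in the world has none). Each returns a list of dicts, best first, with "p" (0 to 1); they miss things now and then, are a little off and sometimes report something else, mostly with a low value. They report only what shows in the picture. A call takes as long as a camera call.
- finder.boxes_of(picture, thing): "position" ([column, row] in pixels, amid what is visible of it).
- finder.pinpoint(picture, thing): "position" ([column, row] in pixels: a listed point, or the origin of a listed thing).
The state is a dict: "time": time; "q": joint angles; "qd": joint speeds; "joint_efforts": joint torques, N m; "ee_pos": TCP position; "tcp_rot": TCP orientation; "wrist_force": force on the tool from outside, world axes, zero at the start; "torque": the same for the moment, N m; "opening": finger opening in m; "grasp_force": force on a finger pad.
Only numpy, scipy, OpenCV 4.12 (cv2) and the standard library are available. Lean on these libraries where they do the work, as an engineer would, in place of code of your own. Each camera call takes 0.05 s, during which the arm holds its last target. There are 200 camera calls.

## Working session

There is one attempt and no reset: what is moved stays moved. The work goes in short steps, Python scripts to look and compute and a tool call to move; the robot and the scene stay as the last step left them, time stands still between calls to the robot, and variables do not carry over. Pictures are saved under pics/ and viewed, at most 10 in all, crops included, and the job is handed in when it is done.

Besides the shell and the picture viewer there is one more tool, called after ">>>" as name(argument=value, ...), one argument or row to a line, values as JSON. move_arm: Moves the arm, as the interface text tells. Its arguments: {"type":"object","properties":{"offset":{"type":"array","items":{"type":"array","items":{"type":"number"}}},"twist":{"type":"array","items":{"type":"array","items":{"type":"number"}}},"grip":{"type":"array","items":{"type":"number"}},"force":{"type":"number"}},"required":["offset","twist","grip"]}

```bash
mkdir -p pics
cat > h.py <<'E'
import numpy as np,cv2
from scipy.spatial.transform import Rotation as R
from workcell import bot,viewer,finder
def pose(c,o=None):
    if 'tool_from_camera' in c:
        T=np.eye(4);T[:3,:3]=rot(o['tcp_rot']);T[:3,3]=o['ee_pos'];M=T@np.array(c['tool_from_camera']);return M[:3,:3],M[:3,3]
    return rot(c['attitude']),np.array(c['position'])
def rot(a):
    a=np.array(a,float)
    if a.shape==(3,3):return a
    if a.shape==(4,):raise Exception(a)
    return R.from_euler('xyz',a,degrees=True).as_matrix()
def ray(c,px):
    h=c['color'].shape[0];f=h/2/np.tan(np.radians(c['vfov'])/2)
    d=np.array([(px[0]-c['cx'])/f,(px[1]-c['cy'])/f]);s=d.copy()
    for _ in range(20):s=d/(1+c['k1']*(s@s))
    return np.array([s[0],s[1],1.])
def atz(c,px,z,o=None):
    A,p=pose(c,o);r=A@ray(c,px);return p+r*(z-p[2])/r[2]
def atd(c,px,o=None):
    A,p=pose(c,o);d=c['depth'][int(round(px[1])),int(round(px[0]))];return p+A@ray(c,px)*d
def cloud(c,o=None):
    A,p=pose(c,o);h,w=c['depth'].shape;f=h/2/np.tan(np.radians(c['vfov'])/2)
    u,v=np.meshgrid(np.arange(w),np.arange(h));d=np.stack([(u-c['cx'])/f,(v-c['cy'])/f],-1);s=d.copy()
    for _ in range(20):s=d/(1+c['k1']*(s**2).sum(-1,keepdims=True))
    r=np.concatenate([s,np.ones((h,w,1))],-1)*c['depth'][...,None]
    P=r@A.T+p;P[c['depth']<=0]=np.nan;return P
E
cat > a.py <<'E'
from h import *
o=bot.get_obs();print(o)
for n in ['top','scene']:
    c=viewer.camera(n);cv2.imwrite(f'pics/{n}0.png',c['color'][...,::-1])
    print(n,c['vfov'],c['cx'],c['cy'],c['k1'],c['position'],c['attitude'])
    for t in ['block_left','block_middle','block_right','tray','tape_roll','maple_caul','bridge_caul','pencil']:
        for r in finder.pinpoint(c,t)[:3]:print(t,round(r['p'],2),np.round(r['position'],1),atz(c,r['position'],0).round(3))
    P=cloud(c);np.save(f'pics/{n}.npy',P)
    m=((np.abs(P[...,2]-.05)<.005)&(P[...,0]>.2)).astype(np.uint8)
    k,l,s,_=cv2.connectedComponentsWithStats(m)
    for i in range(1,k):
        if s[i,4]>200:
            q=P[l==i];b=cv2.minAreaRect(q[:,:2].astype(np.float32)*1000);print('lid',s[i,4],np.round(b[0]),np.round(b[1]),round(b[2],1),q[:,2].mean())
E
python3 a.py
```

```text
{'time': 0.0, 'q': array([-7.33954050e+01,  5.01197391e+00,  1.00330290e+01,  9.50995483e+01,
        1.45648895e-05,  9.00006943e+01]), 'qd': array([ 0.09124285, -0.05958493,  0.01815253,  0.15826815, -0.04050626,
       -0.00281236]), 'joint_efforts': array([ 1.42107842e-04, -5.20384026e+01,  4.64805150e+01,  1.60335976e-02,
       -1.79131700e-05, -5.14099909e-06]), 'ee_pos': array([ 0.15710265, -0.52683578,  0.22906193]), 'tcp_rot': array([-1.79921507e+02, -1.36137680e-05,  1.66039007e+01]), 'wrist_force': array([ 0.09948161, -1.36878847,  0.52750578]), 'torque': array([-0.0257686 ,  0.03809656, -0.01474249]), 'grasp_force': 0.0, 'opening': 0.08561466670675409}
top 48.56427122369983 286.54590192320944 211.69072920946073 0.04796527072676423 [0.40232422 0.04136951 1.03571292] [-173.66897145    0.58961632  -89.46000118]
block_left 0.86 [145.8 203.5] [0.533 0.369 0.   ]
block_middle 0.82 [224.8 187.8] [0.57  0.193 0.   ]
block_right 0.86 [294.1 192.4] [0.561 0.037 0.   ]
tray 0.69 [425.1 201. ] [ 0.544 -0.255  0.   ]
tape_roll 0.55 [206.3 128.5] [0.707 0.238 0.   ]
maple_caul 0.73 [2
[... 578 characters left out ...]
45]
block_left 0.88 [162.2 322.7] [0.531 0.374 0.   ]
block_right 0.94 [268.2 219.9] [0.572 0.034 0.   ]
block_right 0.5 [215.9 259.8] [0.571 0.198 0.   ]
tray 0.83 [348.3 167.5] [ 0.549 -0.266  0.   ]
tape_roll 0.56 [156.1 243.3] [0.707 0.233 0.   ]
bridge_caul 0.83 [232.9 193.2] [ 0.706 -0.004  0.   ]
pencil 0.68 [331.1 298. ] [0.335 0.157 0.   ]
lid 271 [2584. -786.] [949.  79.] 86.7 0.04991022871309718
lid 241 [ 1931. -1247.] [947.  35.] 0.3 0.049836572093513214
lid 942 [801. 167.] [111.  82.] 79.0 0.04888355357868653
lid 1129 [563.  39.] [171.  53.] 8.4 0.04798584302940149
lid 1510 [570. 199.] [ 51. 172.] 82.3 0.04935030496715936
lid 2264 [532. 370.] [172.  51.] 0.7 0.048995863794098767
```

View pics/top0.png

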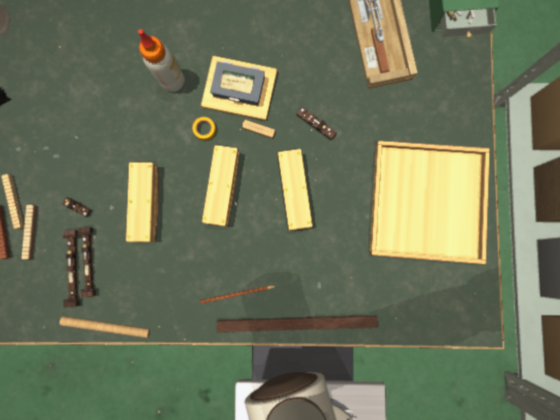

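Run:
```python
import numpy as np,cv2
P=np.load('pics/top.npy')
m=((abs(P[...,2]-.032)<.005)&(P[...,1]<-.08)&(P[...,0]>.35)&(P[...,0]<.75)).astype(np.uint8)
q=P[m>0];print(len(q),cv2.minAreaRect(q[:,:2].astype(np.float32)*1000))
for x in (.3,.35,.4,.45,.5,.55,.6,.65,.7,.75,.78):
    s=(abs(P[...,0]-x)<.003);print(x,[ (y,round(float(np.nanmax(P[s&(abs(P[...,1]-y)<.02),2])),3)) if (s&(abs(P[...,1]-y)<.02)).any() else None for y in (.4,.3,.25,.2,.12,.04,-.1,-.2,-.3)])
```

```text
1743 ((539.5645141601562, -257.8160095214844), (242.19834899902344, 251.0330810546875), 85.97257232666016)
0.3 [(0.4, 0.006), (0.3, 0.005), (0.25, 0.005), (0.2, 0.002), (0.12, 0.003), (0.04, 0.004), (-0.1, 0.003), (-0.2, 0.003), (-0.3, 0.003)]
0.35 [(0.4, 0.004), (0.3, 0.004), (0.25, 0.004), (0.2, 0.001), (0.12, 0.008), (0.04, 0.002), (-0.1, 0.005), (-0.2, 0.004), (-0.3, 0.005)]
0.4 [(0.4, 0.003), (0.3, 0.003), (0.25, 0.003), (0.2, 0.006), (0.12, 0.004), (0.04, 0.003), (-0.1, 0.003), (-0.2, 0.003), (-0.3, 0.003)]
0.45 [(0.4, 0.053), (0.3, 0.003), (0.25, 0.003), (0.2, 0.004), (0.12, 0.003), (0.04, 0.004), (-0.1, 0.003), (-0.2, 0.012), (-0.3, 0.011)]
0.5 [(0.4, 0.052), (0.3, 0.007), (0.25, 0.049), (0.2, 0.054), (0.12, 0.004), (0.04, 0.053), (-0.1, 0.004), (-0.2, 0.011), (-0.3, 0.012)]
0.55 [(0.4, 0.054), (0.3, 0.003), (0.25, 0.003), (0.2, 0.055), (0.12, 0.005), (0.04, 0.053), (-0.1, 0.005), (-0.2, 0.011), (-0.3, 0.012)]
0.6 [(0.4, 0.051), (0.3, 0.005), (0.25, 0.003), (0.2, 0.053), (0.12, 0.003), (0.04, 0.052), (-0.1, 0.002), (-0.2, 0.014), (-0.3, 0.011)]
0.65 [(0.4, 0.004), (0.3, 0.004), (0.25, 0.002), (0.2, 0.054), (0.12, 0.003), (0.04, 0.049), (-0.1, 0.003), (-0.2, 0.011), (-0.3, 0.031)]
0.7 [(0.4, 0.003), (0.3, 0.003), (0.25, 0.021), (0.2, 0.02), (0.12, 0.018), (0.04, 0.003), (-0.1, 0.004), (-0.2, 0.003), (-0.3, 0.002)]
0.75 [(0.4, 0.003), (0.3, 0.004), (0.25, 0.016), (0.2, 0.02), (0.12, 0.021), (0.04, 0.017), (-0.1, 0.003), (-0.2, 0.002), (-0.3, 0.004)]
0.78 [(0.4, 0.004), (0.3, 0.003), (0.25, 0.019), (0.2, 0.054), (0.12, 0.053), (0.04, 0.002), (-0.1, 0.003), (-0.2, 0.006), (-0.3, 0.003)]
```

The top view shows the three level blocks at about (141,202), (220,186) and (295,190), with the tray at (432,202). The blob depths agree with the given sizes. I'll swing the arm round to the left block now.

>>> move_arm(
  offset=[
    [4.79,-0.21,0],
    [4.79,-0.21,0],
    [4.79,-0.21,0],
    [4.79,-0.21,0],
    [4.79,-0.21,0],
  ],
  twist=[
    [0,0,-0.0873],
    [0,0,-0.0873],
    [0,0,-0.0873],
    [0,0,-0.0873],
    [0,0,-0.0873],
  ],
  grip=[0,0,0,0,0],
)

```text
time: 1.4
ee_pos: [0.3665, -0.4102, 0.2296]
tcp_rot: [180.0, -0.0, 41.8]
wrist_force: [0.2, -0.2, -0.3]
opening: 0.0123
grasp_force: 0.0
```

>>> move_arm(
  offset=[
    [4.79,-0.21,0],
    [4.79,-0.21,0],
    [4.79,-0.21,0],
    [4.79,-0.21,0],
    [4.79,-0.21,0],
  ],
  twist=[
    [0,0,-0.0873],
    [0,0,-0.0873],
    [0,0,-0.0873],
    [0,0,-0.0873],
    [0,0,-0.0873],
  ],
  grip=[0,0,0,0,0],
)

```text
time: 1.9
ee_pos: [0.5054, -0.2168, 0.2296]
tcp_rot: [180.0, -0.0, 66.8]
wrist_force: [0.7, -0.5, -0.3]
opening: 0.0004
grasp_force: 0.0
```

>>> move_arm(
  offset=[
    [4.79,-0.21,0],
    [4.79,-0.21,0],
    [4.79,-0.21,0],
    [4.79,-0.21,0],
    [4.79,-0.21,0],
  ],
  twist=[
    [0,0,-0.0873],
    [0,0,-0.0873],
    [0,0,-0.0873],
    [0,0,-0.0873],
    [0,0,-0.0873],
  ],
  grip=[0,0,0,0,0],
)

```text
time: 2.4
ee_pos: [0.5494, 0.0171, 0.2296]
tcp_rot: [180.0, 0.0, 91.8]
wrist_force: [1.1, 0.5, -0.3]
opening: -0.0001
grasp_force: 0.0
```

>>> move_arm(
  offset=[
    [4.79,-0.21,0],
    [4.79,-0.21,0],
    [4.79,-0.21,0],
    [4.79,-0.21,0],
    [4.79,-0.21,0],
  ],
  twist=[
    [0,0,-0.0873],
    [0,0,-0.0873],
    [0,0,-0.0873],
    [0,0,-0.0873],
    [0,0,-0.0873],
  ],
  grip=[0,0,0,0,0],
)

```text
time: 2.9
ee_pos: [0.4904, 0.2477, 0.2296]
tcp_rot: [180.0, -0.0, 116.8]
wrist_force: [0.8, 0.0, -0.4]
opening: -0.0003
grasp_force: 0.0
```

>>> move_arm(
  offset=[
    [0,0,0],
    [0,0,0],
    [0,0,0],
    [0,0,0],
    [0,0,0],
  ],
  twist=[
    [0,0,-0.146],
    [0,0,-0.146],
    [0,0,-0.146],
    [0,0,-0.146],
    [0,0,-0.146],
  ],
  grip=[0,0,0,0,0],
)

```text
time: 3.4
ee_pos: [0.4911, 0.2459, 0.2298]
tcp_rot: [180.0, 0.0, 158.8]
wrist_force: [0.4, -0.3, -1.0]
opening: 0.0
grasp_force: 0.0
```

>>> move_arm(
  offset=[
    [0,0,0],
    [0,0,0],
    [0,0,0],
    [0.85,3.06,2],
    [0.85,3.06,2],
  ],
  twist=[
    [0,0,-0.127],
    [0,0,-0.127],
    [0,0,-0.126],
    [0,0,0],
    [0,0,0],
  ],
  grip=[0,0,0,0,0],
)

```text
time: 3.9
ee_pos: [0.4742, 0.3074, 0.19]
tcp_rot: [179.9, 0.1, -179.9]
wrist_force: [0.9, 0.3, 0.3]
opening: -0.0001
grasp_force: 0.0
```

>>> move_arm(
  offset=[
    [0.85,3.06,2],
    [0.85,3.06,2],
    [0,0,3.5],
    [0,0,3],
    [0,0,0],
  ],
  twist=[
    [0,0,0],
    [0,0,0],
    [0,0,0],
    [0,0,0],
    [0,0,0],
  ],
  grip=[0,0,0,0,0],
)

```text
time: 4.4
ee_pos: [0.4545, 0.3668, 0.0804]
tcp_rot: [-179.7, -0.3, -179.7]
wrist_force: [-0.6, -0.2, -0.9]
opening: -0.0001
grasp_force: 0.0
```

>>> move_arm(
  offset=[
    [0,0,1.2],
    [0.2,0,0.3],
    [0.3,0,0.4],
    [0.2,0,0.3],
    [0,0,0],
  ],
  twist=[
    [0,0,0],
    [0,0,0],
    [0,0,0],
    [0,0,0],
    [0,0,0],
  ],
  grip=[0,0,0,0,0],
)

```text
time: 4.9
ee_pos: [0.4494, 0.368, 0.0631]
tcp_rot: [180.0, 0.0, -179.8]
wrist_force: [-1.3, -0.2, 0.6]
opening: 0.0002
grasp_force: 0.0
```

Run:
```python
from h import *
c=viewer.camera('scene');cv2.imwrite('pics/press1.png',c['color'][200:,:330][...,::-1])
print(bot.get_obs()['wrist_force'],bot.get_obs()['ee_pos'])
P=cloud(c)
for x in np.arange(.44,.64,.02):
    s=(abs(P[...,0]-x)<.006)&(abs(P[...,1]-.367)<.018);print(round(x,2),np.nanmedian(P[s,2]).round(3) if s.any() else None)
```

```text
[-0.55477401  0.42974362  0.05664758] [0.44957534 0.36812466 0.06320296]
0.44 0.107
0.46 0.048
0.48 0.049
0.5 0.049
0.52 0.049
0.54 0.049
0.56 0.049
0.58 0.049
0.6 0.049
0.62 0.049
```

View pics/press1.png

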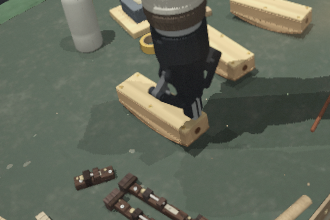

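Run:
```python
from h import *
o=bot.get_obs();w=viewer.camera('wrist')
c=viewer.camera('scene');a=cv2.resize(c['color'][240:360,90:240],(500,400),interpolation=cv2.INTER_CUBIC)
b=cv2.resize(w['color'],(300,225))
I=np.zeros((400,800,3),np.uint8);I[:,:500]=a;I[:225,500:]=b;cv2.imwrite('pics/press1b.png',I[...,::-1])
P=cloud(c);print('wf',o['wrist_force'])
m=((np.abs(P[...,2]-.047)<.008)&(abs(P[...,1]-.37)<.04)&(P[...,0]>.4)&(P[...,0]<.65));q=P[m];print(cv2.minAreaRect(q[:,:2].astype(np.float32)*1000))
```

```text
wf [-0.55477401  0.42974362  0.05664758]
((532.2428588867188, 370.02001953125), (172.78321838378906, 51.176055908203125), 0.4382774829864502)
```

View pics/press1b.png

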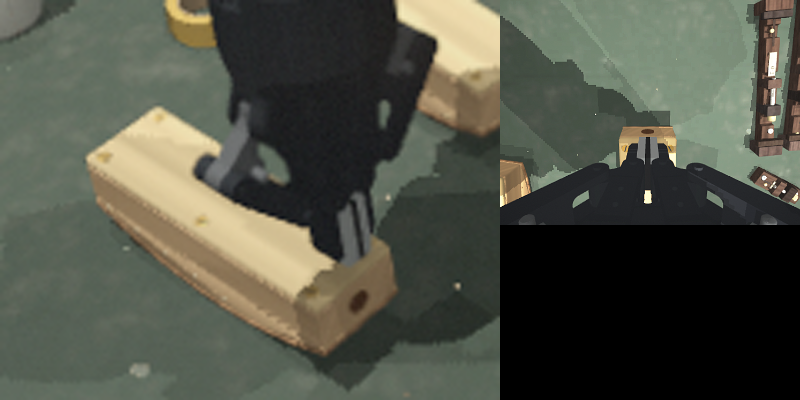

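The crop shows the shut fingertips (about 355,255) just at the lid near its end, with no contact yet. I'll go down in small steps and watch the force.

>>> move_arm(
  offset=[
    [0,0,0.2],
    [0,0,0.2],
    [0,0,0],
  ],
  twist=[
    [0,0,0],
    [0,0,0],
    [0,0,0],
  ],
  grip=[0,0,0],
)

```text
time: 5.35
ee_pos: [0.4495, 0.3679, 0.0584]
tcp_rot: [-180.0, -0.0, -179.8]
wrist_force: [-0.5, -0.4, 0.7]
opening: 0.0001
grasp_force: 0.0
```

>>> move_arm(
  offset=[
    [0,0,0.2],
    [0,0,0.2],
    [0,0,0],
  ],
  twist=[
    [0,0,0],
    [0,0,0],
    [0,0,0],
  ],
  grip=[0,0,0],
)

```text
time: 5.65
ee_pos: [0.4494, 0.3679, 0.0544]
tcp_rot: [-180.0, -0.0, -179.8]
wrist_force: [1.0, -0.2, -0.7]
opening: -0.0001
grasp_force: 0.0
```

Run:
```python
from h import *
c=viewer.camera('scene');P=cloud(c)
a=cv2.resize(c['color'][240:360,90:240],(750,600),interpolation=cv2.INTER_CUBIC);cv2.imwrite('pics/press1c.png',a[...,::-1])
for x in np.arange(.43,.63,.02):
    s=(abs(P[...,0]-x)<.006)&(abs(P[...,1]-.375)<.018);print(round(x,2),np.nanmedian(P[s,2]).round(3) if s.any() else None)
g=c['color'].max(-1)<110
s=g&(abs(P[...,0]-.45)<.03)&(abs(P[...,1]-.37)<.04)&(P[...,2]<.08)&(P[...,2]>.03);q=P[s];i=q[:,2].argsort();print(q[i][:12].round(3))
```

```text
0.43 0.148
0.45 0.037
0.47 0.048
0.49 0.049
0.51 0.048
0.53 0.048
0.55 0.049
0.57 0.049
0.59 0.049
0.61 0.049
[[0.448 0.369 0.03 ]
 [0.45  0.365 0.03 ]
 [0.448 0.367 0.03 ]
 [0.448 0.372 0.03 ]
 [0.448 0.362 0.03 ]
 [0.446 0.368 0.031]
 [0.448 0.368 0.032]
 [0.448 0.371 0.032]
 [0.448 0.374 0.032]
 [0.449 0.375 0.032]
 [0.448 0.364 0.033]
 [0.448 0.362 0.033]]
```

View pics/press1c.png

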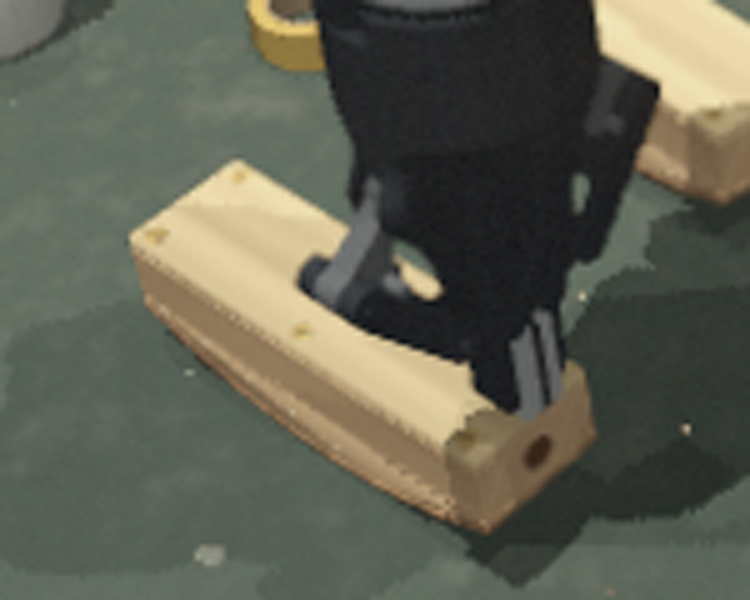

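The tip (about 530,415) sits just in front of the end face, so it missed the lid. I'll lift, move 1.5 cm inward and press again.

>>> move_arm(
  offset=[
    [0,0,-3],
    [-1.5,0,0],
    [0,0,0.8],
    [0,0,0.3],
    [0,0,0],
  ],
  twist=[
    [0,0,0],
    [0,0,0],
    [0,0,0],
    [0,0,0],
    [0,0,0],
  ],
  grip=[0,0,0,0,0],
)

```text
time: 6.2
ee_pos: [0.4635, 0.3675, 0.0721]
tcp_rot: [-179.9, -0.1, -179.8]
wrist_force: [0.2, 1.1, -0.5]
opening: 0.0
grasp_force: 0.0
```

>>> move_arm(
  offset=[
    [0,0,0.2],
    [0,0,0.2],
    [0,0,0],
  ],
  twist=[
    [0,0,0],
    [0,0,0],
    [0,0,0],
  ],
  grip=[0,0,0],
)

```text
time: 6.5
ee_pos: [0.4642, 0.368, 0.0694]
tcp_rot: [-180.0, -0.0, -179.7]
wrist_force: [-0.1, -0.1, 0.9]
opening: -0.0002
grasp_force: 0.0
```

>>> move_arm(
  offset=[
    [0.1,0,0.2],
    [0.2,0,0.2],
    [0,0,0],
  ],
  twist=[
    [0,0,0],
    [0,0,0],
    [0,0,0],
  ],
  grip=[0,0,0],
)

```text
time: 6.8
ee_pos: [0.4612, 0.368, 0.0655]
tcp_rot: [-180.0, -0.0, -179.7]
wrist_force: [-0.5, -0.3, 0.1]
opening: 0.0002
grasp_force: 0.0
```

```bash
cat > prof.py <<'E'
from h import *
import sys
x0,y0,a=map(float,sys.argv[1:4]);n=sys.argv[4] if len(sys.argv)>4 else 'scene'
# lid profile along block axis: s (mm), height (mm); tilt >0 = near end low
c=viewer.camera(n);P=cloud(c);a=np.radians(a);u=np.array([np.cos(a),np.sin(a)]);d=P[...,:2]-[x0,y0]
s=d@u;t=d@np.array([-u[1],u[0]]);br=c['color'].astype(int);wood=(br[...,0]>br[...,2]+35)
m=(abs(t)<.03)&(abs(s)<.14)&(P[...,2]>.03)&(P[...,2]<.085)&wood
m=cv2.erode(m.astype(np.uint8),np.ones((3,3)))>0
k=m.copy()
for _ in range(4):
    if k.sum()<20:break
    p=np.polyfit(s[k],P[k][:,2],1);k=m&(abs(P[...,2]-np.polyval(p,s))<.004)
q=cv2.minAreaRect((np.c_[s[k],t[k]]*1000).astype(np.float32))
print(n,'pts',k.sum(),'tilt',p[0].round(3),'z at s0',p[1].round(4),'s range',np.percentile(s[k],[0.5,99.5]).round(3),'t range',np.percentile(t[k],[1,99]).round(3),'rect',np.round(q[0]),np.round(q[1]),round(q[2],1))
o=bot.get_obs();print('t',o['time'],o['ee_pos'].round(4),o['wrist_force'].round(1))
E
python3 prof.py .532 .369 .5
```

```text
scene pts 1454 tilt 0.003 z at s0 0.0488 s range [-0.084  0.081] t range [-0.019  0.026] rect [-2.  3.] [167.  47.] 0.3
t 6.85 [0.4614 0.3681 0.0657] [ 0.   0.3 -0.7]
```

>>> move_arm(
  offset=[
    [0,0,0.25],
    [0,0,0.25],
    [0,0,0],
  ],
  twist=[
    [0,0,0],
    [0,0,0],
    [0,0,0],
  ],
  grip=[0,0,0],
)

```text
time: 7.15
ee_pos: [0.4615, 0.3679, 0.0603]
tcp_rot: [-180.0, -0.0, -179.8]
wrist_force: [-0.3, 0.1, 0.5]
opening: -0.0001
grasp_force: 0.0
```

>>> move_arm(
  offset=[
    [0,0,0.25],
    [0,0,0.25],
    [0,0,0],
  ],
  twist=[
    [0,0,0],
    [0,0,0],
    [0,0,0],
  ],
  grip=[0,0,0],
)

```text
time: 7.45
ee_pos: [0.4614, 0.3679, 0.0553]
tcp_rot: [-180.0, -0.0, -179.8]
wrist_force: [0.2, 0.3, 0.2]
opening: 0.0002
grasp_force: 0.0
```

```bash
python3 prof.py .532 .369 .5;python3 prof.py .532 .369 .5 top
python3 - <<'E'
from h import *
o=bot.get_obs();w=viewer.camera('wrist');P=cloud(w,o);c=viewer.camera('scene')
I=np.zeros((420,800,3),np.uint8);I[:,:400]=w['color'][:,80:480];I[:,400:]=cv2.resize(c['color'][250:355,100:200],(400,420),interpolation=cv2.INTER_CUBIC);cv2.imwrite('pics/w1.png',I[...,::-1])
E
```

```text
scene pts 1249 tilt 0.005 z at s0 0.0487 s range [-0.085  0.08 ] t range [-0.019  0.026] rect [-2.  3.] [167.  48.] 0.5
t 7.5 [0.4615 0.368  0.0555] [ 1.   0.3 -0.4]
top pts 1217 tilt -0.001 z at s0 0.0495 s range [-0.047  0.081] t range [-0.026  0.021] rect [16. -3.] [ 50. 130.] 89.8
t 7.55 [0.4615 0.368  0.0557] [-0.4 -1.2 -0.1]
```

View pics/w1.png

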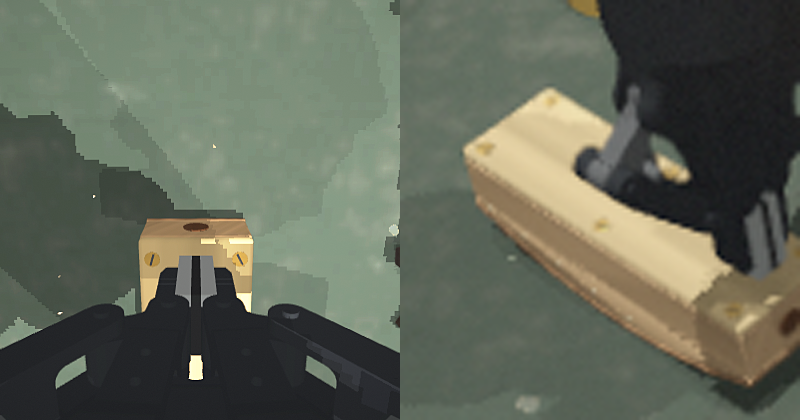

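The wrist view shows the shut tips (195,258) over the lid, still above it. I'll measure the tip's height from wrist depth.

Run:
```python
from h import *
o=bot.get_obs();w=viewer.camera('wrist');P=cloud(w,o);print(o['ee_pos'].round(4),w['tool_from_camera'])
for u in (262,270,276,285,290):
  print(u,[(v,P[v,u].round(3).tolist()) for v in (228,250,256,260,265,275,290)])
```

```text
[0.4616 0.3681 0.0559] [[-4.12767757e-04 -9.65692125e-01 -2.59689333e-01  6.66126506e-02]
 [ 9.99999470e-01 -1.53611074e-04 -1.01824180e-03  3.44706367e-04]
 [ 9.43416930e-04 -2.59689616e-01  9.65691676e-01 -1.44100984e-01]
 [ 0.00000000e+00  0.00000000e+00  0.00000000e+00  1.00000000e+00]]
262 [(228, [0.447, 0.362, 0.033]), (250, [0.452, 0.362, 0.051]), (256, [0.45, 0.363, 0.062]), (260, [0.45, 0.363, 0.066]), (265, [0.45, 0.363, 0.071]), (275, [0.45, 0.364, 0.08]), (290, [0.449, 0.364, 0.092])]
270 [(228, [0.446, 0.366, 0.036]), (250, [0.452, 0.366, 0.049]), (256, [0.45, 0.366, 0.061]), (260, [0.45, 0.366, 0.067]), (265, [0.45, 0.366, 0.071]), (275, [0.45, 0.366, 0.08]), (290, [0.45, 0.367, 0.092])]
276 [(228, [0.446, 0.368, 0.036]), (250, [0.452, 0.368, 0.05]), (256, [0.45, 0.368, 0.062]), (260, [0.45, 0.368, 0.066]), (265, [0.45, 0.368, 0.072]), (275, [0.45, 0.368, 0.08]), (290, [0.449, 0.368, 0.092])]
285 [(228, [0.446, 0.373, 0.036]), (250, [0.452, 0.372, 0.05]), (256, [0.45, 0.372, 0.062]), (260, [0.449, 0.372, 0.067]), (265, [0.45, 0.372, 0.071]), (275, [0.45, 0.372, 0.079]), (290, [0.45, 0.371, 0.091])]
290 [(228, [0.447, 0.375, 0.033]), (250, [0.452, 0.375, 0.05]), (256, [0.45, 0.374, 0.063]), (260, [0.45, 0.374, 0.066]), (265, [0.449, 0.374, 0.072]), (275, [0.45, 0.373, 0.08]), (290, [0.45, 0.373, 0.091])]
```

>>> move_arm(
  offset=[
    [0.3,0,0.4],
    [0,0,0.2],
    [0,0,0],
  ],
  twist=[
    [0,0,0],
    [0,0,0],
    [0,0,0],
  ],
  grip=[0,0,0],
)

```text
time: 8.0
ee_pos: [0.4583, 0.3679, 0.0493]
tcp_rot: [-180.0, -0.0, -179.8]
wrist_force: [0.6, 1.3, 0.4]
opening: -0.0003
grasp_force: 0.0
```

>>> move_arm(
  offset=[
    [0.1,0,0.2],
    [0.1,0,0.2],
    [0,0,0],
  ],
  twist=[
    [0,0,0],
    [0,0,0],
    [0,0,0],
  ],
  grip=[0,0,0],
)

```text
time: 8.3
ee_pos: [0.4563, 0.368, 0.0455]
tcp_rot: [-180.0, -0.0, -179.8]
wrist_force: [-0.6, 0.2, -0.0]
opening: 0.0001
grasp_force: 0.2
```

>>> move_arm(
  offset=[
    [0.1,0,0.2],
    [0.1,0,0.2],
    [0,0,0],
  ],
  twist=[
    [0,0,0],
    [0,0,0],
    [0,0,0],
  ],
  grip=[0,0,0],
)

```text
time: 8.6
ee_pos: [0.4539, 0.3682, 0.0418]
tcp_rot: [180.0, -0.1, -179.7]
wrist_force: [-5.1, -0.3, 4.9]
opening: 0.0003
grasp_force: 2.7
```

```bash
python3 prof.py .532 .369 .5
```

```text
scene pts 1248 tilt 0.122 z at s0 0.0503 s range [-0.089  0.075] t range [-0.02   0.026] rect [-7.  3.] [ 48. 167.] 89.4
t 8.65 [0.454  0.3682 0.0419] [-4.2 -0.5  4.8]
```

>>> move_arm(
  offset=[
    [0.3,0,0.2],
    [0.2,0,0.2],
    [0,0,0],
    [0,0,0],
    [0,0,0],
  ],
  twist=[
    [0,0,0],
    [0,0,0],
    [0,0,0],
    [0,0,0],
    [0,0,0],
  ],
  grip=[0,0,0,0,0],
)

```text
time: 9.15
ee_pos: [0.4498, 0.3682, 0.0383]
tcp_rot: [180.0, 0.1, -179.8]
wrist_force: [-0.6, -0.7, 6.6]
opening: -0.0001
grasp_force: 3.3
```

>>> move_arm(
  offset=[
    [0,0,0],
    [0,0,0],
    [0,0,0],
    [0,0,0],
  ],
  twist=[
    [0,0,0],
    [0,0,0],
    [0,0,0],
    [0,0,0],
  ],
  grip=[0,0,0,0],
)

```text
time: 9.55
ee_pos: [0.4498, 0.3682, 0.0383]
tcp_rot: [180.0, 0.1, -179.8]
wrist_force: [-1.9, 0.1, 6.8]
opening: -0.0002
grasp_force: 3.3
```

```bash
python3 prof.py .532 .369 .5
```

```text
scene pts 1301 tilt 0.211 z at s0 0.0542 s range [-0.092  0.07 ] t range [-0.02   0.026] rect [-10.   3.] [ 48. 164.] 89.6
t 9.6 [0.4498 0.3682 0.0383] [-1.  -0.6  6.8]
```

>>> move_arm(
  offset=[
    [0,0,0],
    [0,0,-0.4],
    [0,0,-2],
    [0,0,-4],
    [0,0,-4],
  ],
  twist=[
    [0,0,0],
    [0,0,0],
    [0,0,0],
    [0,0,0],
    [0,0,0],
  ],
  grip=[0,0,0,0,0],
)

```text
time: 10.1
ee_pos: [0.4491, 0.3676, 0.1421]
tcp_rot: [-179.9, -0.1, -179.8]
wrist_force: [0.3, 0.5, -0.1]
opening: -0.0
grasp_force: 0.0
```

>>> move_arm(
  offset=[
    [0,0,0],
    [0,0,0],
    [0,0,0],
    [0,0,0],
    [0,0,0],
  ],
  twist=[
    [0,0,0],
    [0,0,0],
    [0,0,0],
    [0,0,0],
    [0,0,0],
  ],
  grip=[0,0,0,0,0],
)

```text
time: 10.6
ee_pos: [0.4492, 0.3677, 0.1406]
tcp_rot: [-179.9, -0.1, -179.8]
wrist_force: [-0.2, -0.6, 0.0]
opening: 0.0003
grasp_force: 0.0
```

>>> move_arm(
  offset=[
    [0,0,0],
    [0,0,0],
    [0,0,0],
    [0,0,0],
    [0,0,0],
  ],
  twist=[
    [0,0,0],
    [0,0,0],
    [0,0,0],
    [0,0,0],
    [0,0,0],
  ],
  grip=[0,0,0,0,0],
)

```text
time: 11.1
ee_pos: [0.4496, 0.368, 0.1418]
tcp_rot: [-180.0, 0.0, -179.8]
wrist_force: [0.5, -0.0, 0.2]
opening: 0.0002
grasp_force: 0.0
```

```bash
python3 prof.py .532 .369 .5
```

```text
scene pts 2279 tilt 0.123 z at s0 0.0508 s range [-0.089  0.074] t range [-0.02   0.026] rect [-7.  2.] [ 49. 166.] 89.6
t 11.15 [0.4496 0.3681 0.1418] [0.5 0.2 0.3]
```

Left block is loose (it stays tipped at 0.123 rad). Next is the middle block.

>>> move_arm(
  offset=[
    [-1.18,-4.01,0],
    [-1.18,-4.01,0],
    [-1.18,-4.01,0],
    [-1.2,-4.02,0],
    [0,0,0],
  ],
  twist=[
    [0,0,0],
    [0,0,0],
    [0,0,0],
    [0,0,0],
    [0,0,0.134],
  ],
  grip=[0,0,0,0,0],
)

```text
time: 11.65
ee_pos: [0.4987, 0.2039, 0.1421]
tcp_rot: [-180.0, 0.0, 172.4]
wrist_force: [0.7, 1.2, -0.9]
opening: 0.0002
grasp_force: 0.0
```

>>> move_arm(
  offset=[
    [0,0,4.5],
    [0,0,4],
    [0,0,0.4],
    [0,0,0],
  ],
  twist=[
    [0,0,0],
    [0,0,0],
    [0,0,0],
    [0,0,0],
  ],
  grip=[0,0,0,0],
)

```text
time: 12.05
ee_pos: [0.4972, 0.2076, 0.0528]
tcp_rot: [-180.0, -0.1, 172.6]
wrist_force: [0.7, 0.2, 1.3]
opening: 0.0002
grasp_force: 0.0
```

```bash
python3 prof.py .5695 .198 -7.5
```

```text
scene pts 890 tilt -0.014 z at s0 0.0493 s range [-0.084  0.081] t range [-0.018  0.027] rect [-1.  4.] [ 48. 166.] 89.9
t 12.1 [0.4981 0.208  0.0543] [-1.1  0.2  0.3]
```

>>> move_arm(
  offset=[
    [0,0,0.7],
    [0.2,0,0.2],
    [0.2,0,0.2],
    [0.3,0,0.2],
    [0.2,0,0.2],
  ],
  twist=[
    [0,0,0],
    [0,0,0],
    [0,0,0],
    [0,0,0],
    [0,0,0],
  ],
  grip=[0,0,0,0,0],
)

```text
time: 12.6
ee_pos: [0.4888, 0.2091, 0.0384]
tcp_rot: [180.0, 0.1, 172.6]
wrist_force: [2.8, -0.3, 13.2]
opening: -0.0004
grasp_force: 6.6
```

>>> move_arm(
  offset=[
    [0,0,0],
    [0,0,0],
    [0,0,0],
    [0,0,0],
    [0,0,0],
  ],
  twist=[
    [0,0,0],
    [0,0,0],
    [0,0,0],
    [0,0,0],
    [0,0,0],
  ],
  grip=[0,0,0,0,0],
)

```text
time: 13.1
ee_pos: [0.4891, 0.2091, 0.0386]
tcp_rot: [180.0, 0.1, 172.6]
wrist_force: [1.1, 0.7, 6.9]
opening: -0.0001
grasp_force: 2.7
```

```bash
python3 prof.py .5695 .198 -7.5
```

```text
scene pts 934 tilt 0.206 z at s0 0.0547 s range [-0.092  0.069] t range [-0.019  0.026] rect [-11.   4.] [ 47. 163.] 89.6
t 13.15 [0.489  0.2091 0.0386] [ 1.  -0.7  5.6]
```

>>> move_arm(
  offset=[
    [0,0,0],
    [0,0,0],
    [0,0,-0.4],
    [0,0,-2],
    [0,0,-4],
  ],
  twist=[
    [0,0,0],
    [0,0,0],
    [0,0,0],
    [0,0,0],
    [0,0,0],
  ],
  grip=[0,0,0,0,0],
)

```text
time: 13.65
ee_pos: [0.4868, 0.2082, 0.0997]
tcp_rot: [-179.8, -0.3, 172.6]
wrist_force: [0.8, 0.7, 0.1]
opening: 0.0002
grasp_force: 0.0
```

>>> move_arm(
  offset=[
    [0,0,-4],
    [-0.62,-4.52,0],
    [-0.62,-4.52,0],
    [-0.62,-4.52,0],
    [-0.62,-4.52,0],
  ],
  twist=[
    [0,0,0],
    [0,0,0],
    [0,0,0],
    [0,0,0],
    [0,0,0],
  ],
  grip=[0,0,0,0,0],
)

```text
time: 14.15
ee_pos: [0.4894, 0.025, 0.1419]
tcp_rot: [180.0, 0.0, 172.6]
wrist_force: [0.9, 0.5, -0.2]
opening: -0.0
grasp_force: 0.0
```

>>> move_arm(
  offset=[
    [0,0,0],
    [0,0,0],
    [0,0,4.5],
    [0,0,4],
    [0,0,0.4],
  ],
  twist=[
    [0,0,-0.139],
    [0,0,-0.138],
    [0,0,0],
    [0,0,0],
    [0,0,0],
  ],
  grip=[0,0,0,0,0],
)

```text
time: 14.65
ee_pos: [0.4867, 0.0262, 0.0483]
tcp_rot: [180.0, -0.4, -171.6]
wrist_force: [-0.6, -1.0, 0.3]
opening: 0.0003
grasp_force: 0.0
```

```bash
python3 prof.py .5695 .198 -7.5; python3 prof.py .5625 .0375 8.5
```

```text
scene pts 1303 tilt 0.003 z at s0 0.0495 s range [-0.084  0.079] t range [-0.019  0.026] rect [-2.  4.] [ 48. 167.] 90.0
t 14.7 [0.4878 0.0263 0.0505] [-0.4  0.5 -0.3]
scene pts 895 tilt -0.007 z at s0 0.0478 s range [-0.083  0.08 ] t range [-0.019  0.027] rect [-2.  4.] [ 48. 167.] 89.3
t 14.75 [0.4892 0.0265 0.0528] [ 0.1 -0.6  0.6]
```

Middle block is level again, so it is sound. Next is the right block.

>>> move_arm(
  offset=[
    [0,0,0.7],
    [0.2,0,0.2],
    [0.2,0,0.2],
    [0.3,0,0.2],
    [0.2,0,0.2],
  ],
  twist=[
    [0,0,0],
    [0,0,0],
    [0,0,0],
    [0,0,0],
    [0,0,0],
  ],
  grip=[0,0,0,0,0],
)

```text
time: 15.25
ee_pos: [0.4811, 0.0251, 0.0383]
tcp_rot: [-180.0, 0.1, -171.6]
wrist_force: [-0.3, -0.0, 8.2]
opening: -0.0003
grasp_force: 4.6
```

>>> move_arm(
  offset=[
    [0,0,0],
    [0,0,0],
    [0,0,0],
    [0,0,0],
    [0,0,0],
  ],
  twist=[
    [0,0,0],
    [0,0,0],
    [0,0,0],
    [0,0,0],
    [0,0,0],
  ],
  grip=[0,0,0,0,0],
)

```text
time: 15.75
ee_pos: [0.481, 0.0251, 0.0384]
tcp_rot: [-180.0, 0.0, -171.6]
wrist_force: [-2.3, -0.5, 6.3]
opening: 0.0005
grasp_force: 3.6
```

```bash
python3 prof.py .5625 .0375 8.5; python3 prof.py .5695 .198 -7.5
```

```text
scene pts 981 tilt 0.204 z at s0 0.0533 s range [-0.09   0.069] t range [-0.019  0.027] rect [-10.   4.] [163.  49.] 0.7
t 15.8 [0.481  0.025  0.0384] [-2.8 -0.7  7.2]
scene pts 1314 tilt 0.003 z at s0 0.0494 s range [-0.084  0.079] t range [-0.02   0.026] rect [-2.  3.] [ 48. 167.] 89.7
t 15.85 [0.481  0.0251 0.0384] [-1.3  0.4  7. ]
```

>>> move_arm(
  offset=[
    [0,0,0],
    [0,0,-0.4],
    [0,0,-2],
    [0,0,-4],
    [0,0,-4],
  ],
  twist=[
    [0,0,0],
    [0,0,0],
    [0,0,0],
    [0,0,0],
    [0,0,0],
  ],
  grip=[0,0,0,0,0],
)

```text
time: 16.35
ee_pos: [0.4802, 0.0251, 0.1424]
tcp_rot: [180.0, -0.1, -171.6]
wrist_force: [1.8, 0.5, 0.1]
opening: 0.0004
grasp_force: 0.0
```

>>> move_arm(
  offset=[
    [-1,4.19,0],
    [-1,4.19,0],
    [-1,4.19,0],
    [-1,4.19,0],
    [-1,4.19,0],
  ],
  twist=[
    [0,0,0],
    [0,0,0],
    [0,0,0],
    [0,0,0],
    [0,0,0],
  ],
  grip=[1,1,1,1,1],
)

```text
time: 16.85
ee_pos: [0.4995, 0.2414, 0.1417]
tcp_rot: [-180.0, -0.0, -171.6]
wrist_force: [1.0, 0.0, 0.2]
opening: 0.0725
grasp_force: 0.0
```

>>> move_arm(
  offset=[
    [-1,4.19,0],
    [-1,4.19,0],
    [-1,4.21,0],
    [0,0,0],
    [0,0,2],
  ],
  twist=[
    [0,0,0],
    [0,0,0],
    [0,0,0],
    [0,0,0.138],
    [0,0,0],
  ],
  grip=[1,1,1,1,1],
)

```text
time: 17.35
ee_pos: [0.5115, 0.3707, 0.1233]
tcp_rot: [179.9, 0.1, -179.6]
wrist_force: [0.3, 0.4, -0.1]
opening: 0.0851
grasp_force: 0.0
```

```bash
python3 prof.py .5625 .0375 8.5; python3 prof.py .5695 .198 -7.5
python3 - <<'E'
from h import *
o=bot.get_obs();w=viewer.camera('wrist');P=cloud(w,o);print(o['ee_pos'].round(4),o['tcp_rot'].round(1),o['opening'])
cv2.imwrite('pics/w2.png',w['color'][...,::-1])
dark=w['color'].max(-1)<150
s=dark&(abs(P[...,0]-o['ee_pos'][0])<.02)&(P[...,2]>.085)&(P[...,2]<.2);q=P[s]
for sg in (1,-1):
    r=q[sg*(q[:,1]-o['ee_pos'][1])>0.02];i=r[:,2].argsort()[:5];print(r[i].round(3).tolist())
m=(abs(P[...,1]-.3685)<.05)&(P[...,2]>.035)&(P[...,2]<.075)&(w['color'][...,0]>w['color'][...,2].astype(int)+25);q=P[m]
b=cv2.minAreaRect(q[:,:2].astype(np.float32)*1000);print(m.sum(),b)
E
```

```text
scene pts 1096 tilt 0.12 z at s0 0.0497 s range [-0.09   0.074] t range [-0.019  0.026] rect [-8.  4.] [166.  49.] 0.4
t 17.4 [0.5102 0.3691 0.1183] [ 0.9  0.3 -2.4]
scene pts 1205 tilt 0.002 z at s0 0.0495 s range [-0.084  0.072] t range [-0.019  0.026] rect [-4.  3.] [ 48. 162.] 89.8
t 17.45 [0.5098 0.3683 0.1189] [ 1.  -0.1  0.5]
[0.5098 0.3683 0.1189] [-179.9   -0.2 -179.4] 0.08534680841164642
[[0.516, 0.412, 0.132], [0.509, 0.411, 0.133], [0.505, 0.411, 0.133], [0.514, 0.411, 0.133], [0.518, 0.412, 0.134]]
[[0.51, 0.326, 0.133], [0.514, 0.326, 0.134], [0.516, 0.326, 0.134], [0.505, 0.326, 0.134], [0.516, 0.326, 0.134]]
21455 ((525.3986206054688, 368.7712097167969), (166.78199768066406, 50.215091705322266), 0.4181544780731201)
```

View pics/w2.png

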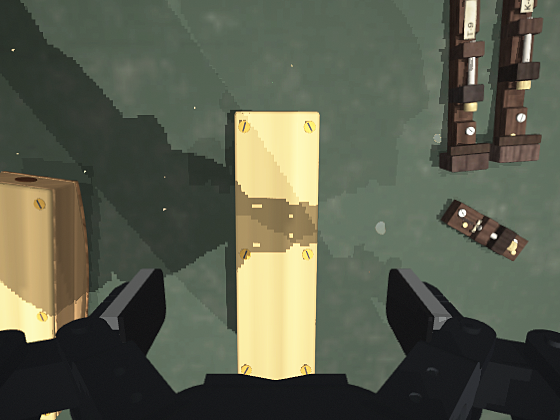

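The view shows the block lying centred between the open fingers (lid from columns 235 to 318). The right block is loose too (0.12 rad), so I'll pick up the left one now.

>>> move_arm(
  offset=[
    [0,0,4],
    [0,0,3.8],
    [0,0,2.3],
    [0,0,0],
    [0,0,0],
  ],
  twist=[
    [0,0,0],
    [0,0,0],
    [0,0,0],
    [0,0,0],
    [0,0,0],
  ],
  grip=[1,1,1,1,0.6],
  force=50,
)

```text
time: 18.0
ee_pos: [0.5114, 0.3685, 0.0222]
tcp_rot: [180.0, 0.0, -179.5]
wrist_force: [0.0, -0.2, 0.6]
opening: 0.0731
grasp_force: 0.0
```

>>> move_arm(
  offset=[
    [0,0,0],
    [0,0,0],
    [0,0,0],
    [0,0,0],
    [0,0,0],
  ],
  twist=[
    [0,0,0],
    [0,0,0],
    [0,0,0],
    [0,0,0],
    [0,0,0],
  ],
  grip=[0.4,0.3,0.3,0.3,0.3],
)

```text
time: 18.5
ee_pos: [0.5121, 0.3694, 0.0235]
tcp_rot: [179.9, 0.2, -179.5]
wrist_force: [-0.2, -0.7, 5.4]
opening: 0.0489
grasp_force: 51.7
```

```bash
python3 prof.py .532 .369 .5
```

```text
scene pts 1302 tilt 0.124 z at s0 0.0509 s range [-0.09   0.075] t range [-0.02   0.026] rect [-7.  4.] [167.  47.] 0.8
t 18.55 [0.5121 0.3694 0.0235] [-0.2 -0.2  6.7]
```

>>> move_arm(
  offset=[
    [0,0,-0.5],
    [0,0,-1],
    [0,0,-2],
    [0,0,-3.5],
    [0,0,-4],
  ],
  twist=[
    [0,0,0],
    [0,0,0],
    [0,0,0],
    [0,0,0],
    [0,0,0],
  ],
  grip=[0.3,0.3,0.3,0.3,0.3],
  force=70,
)

```text
time: 19.05
ee_pos: [0.5103, 0.3681, 0.1317]
tcp_rot: [-179.9, -0.1, -179.5]
wrist_force: [0.5, 0.7, -1.1]
opening: 0.0487
grasp_force: 72.9
```

```bash
python3 - <<'E'
from h import *
o=bot.get_obs();w=viewer.camera('wrist');P=cloud(w,o);print(o['ee_pos'].round(4),o['tcp_rot'].round(1),o['opening'],o['grasp_force'],o['wrist_force'])
e=o['ee_pos'];c=w['color'].astype(int)
m=(abs(P[...,1]-e[1])<.03)&(abs(P[...,0]-e[0])<.12)&(P[...,2]>e[2])&(P[...,2]<e[2]+.06)&(c[...,0]>c[...,2]+25);q=P[m]
p=np.polyfit(q[:,0]-e[0],q[:,2]-e[2],1);print(m.sum(),p,(q[:,0]-e[0]).min(),q[:,1].min(),q[:,1].max())
E
python3 prof.py .5695 .198 -7.5
```

```text
[0.5103 0.3681 0.1317] [-1.799e+02 -1.000e-01 -1.795e+02] 0.04869610941099552 72.89685040712357 [ 0.5479538   0.66642103 -1.06283451]
38545 [0.11557878 0.02576413] -0.07053114545062034 0.3426801014844565 0.39376583209554405
scene pts 1287 tilt 0.003 z at s0 0.0494 s range [-0.084  0.079] t range [-0.019  0.026] rect [-3.  3.] [ 47. 166.] 89.8
t 19.15 [0.5129 0.37   0.1382] [ 1.2 -0.4 -1.9]
```

>>> move_arm(
  offset=[
    [0,-2,0],
    [0,-4,0],
    [0,-4.5,0],
    [0,-4.5,0],
    [0,-4.5,0],
  ],
  twist=[
    [0,0,0],
    [0,0,0],
    [0,0,0],
    [0,0,0],
    [0,0,0],
  ],
  grip=[0.3,0.3,0.3,0.3,0.3],
)

```text
time: 19.65
ee_pos: [0.5123, 0.172, 0.1308]
tcp_rot: [-180.0, -0.0, -179.4]
wrist_force: [0.4, -0.6, -2.3]
opening: 0.0485
grasp_force: 73.6
```

>>> move_arm(
  offset=[
    [0,-4.5,0],
    [0,-4.5,0],
    [0,-4.5,0],
    [0,-4.5,0],
    [0,-4.5,0],
  ],
  twist=[
    [0,0,0],
    [0,0,0],
    [0,0,0],
    [0,0,0],
    [0,0,0],
  ],
  grip=[0.3,0.3,0.3,0.3,0.3],
)

```text
time: 20.15
ee_pos: [0.5144, -0.0532, 0.131]
tcp_rot: [-180.0, 0.0, -179.5]
wrist_force: [1.1, 1.2, -2.1]
opening: 0.0486
grasp_force: 73.6
```

>>> move_arm(
  offset=[
    [-0.1,-4.5,0],
    [-0.1,-4.5,0],
    [-0.1,-4.5,0],
    [-0.1,-4.5,0],
    [-0.1,-4.5,0],
  ],
  twist=[
    [0,0,0],
    [0,0,0],
    [0,0,0],
    [0,0,0],
    [0,0,0],
  ],
  grip=[0.3,0.3,0.3,0.3,0.3],
)

```text
time: 20.65
ee_pos: [0.5214, -0.2782, 0.1309]
tcp_rot: [180.0, 0.0, -179.5]
wrist_force: [2.6, -0.5, -2.5]
opening: 0.0485
grasp_force: 73.6
```

>>> move_arm(
  offset=[
    [0,-2.3,0],
    [0,-1,0],
    [0,0,0],
    [0,0,0],
    [0,0,0],
  ],
  twist=[
    [0,0,0],
    [0,0,0],
    [0,0,0.04],
    [0,0,0.039],
    [0,0,0],
  ],
  grip=[0.3,0.3,0.3,0.3,0.3],
)

```text
time: 21.15
ee_pos: [0.5222, -0.3086, 0.1308]
tcp_rot: [180.0, -0.0, 176.0]
wrist_force: [1.4, 0.0, -2.8]
opening: 0.0484
grasp_force: 73.8
```

```bash
python3 prof.py .536 -.3097 -4
python3 - <<'E'
from h import *
c=viewer.camera('scene');P=cloud(c)
o=bot.get_obs();print(o['ee_pos'].round(4),o['tcp_rot'].round(1))
w=viewer.camera('wrist');Q=cloud(w,o)
# tray rim in wrist view
m=(abs(Q[...,2]-.033)<.004);q=Q[m];print(m.sum(),q.min(0).round(3),q.max(0).round(3))
for n,X in (('w',Q),):
    s=m&(Q[...,0]>.43)&(Q[...,0]<.6)
    print(np.histogram(Q[s][:,1],bins=np.arange(-.42,-.10,.01)))
cv2.imwrite('pics/w3.png',w['color'][...,::-1])
E
```

```text
[ 0.5223 -0.3087  0.1308] [180.   -0.  176.1]
12185 [ 0.407 -0.378  0.029] [ 0.672 -0.129  0.035]
(array([   0,    0,    0,    0, 1136, 1282,    0,    0,    0,    0,    0,
          0,    0,    0,    0,    0,    0,    0,    0,    0,    0,    0,
          0,    0,    0,    0,    2, 1661, 1740,    1,    0]), array([-0.42, -0.41, -0.4 , -0.39, -0.38, -0.37, -0.36, -0.35, -0.34,
       -0.33, -0.32, -0.31, -0.3 , -0.29, -0.28, -0.27, -0.26, -0.25,
       -0.24, -0.23, -0.22, -0.21, -0.2 , -0.19, -0.18, -0.17, -0.16,
       -0.15, -0.14, -0.13, -0.12, -0.11]))Traceback (most recent call last):
  File "prof.py", line 14, in <module>
    print(n,'pts',k.sum(),'tilt',p[0].round(3),'z at s0',p[1].round(4),'s range',np.percentile(s[k],[0.5,99.5]).round(3),'t range',np.percentile(t[k],[1,99]).round(3),'rect',np.round(q[0]),np.round(q[1]),round(q[2],1))
                                 ^
NameError: name 'p' is not defined. Did you mean: 'P'?
```

View pics/w3.png

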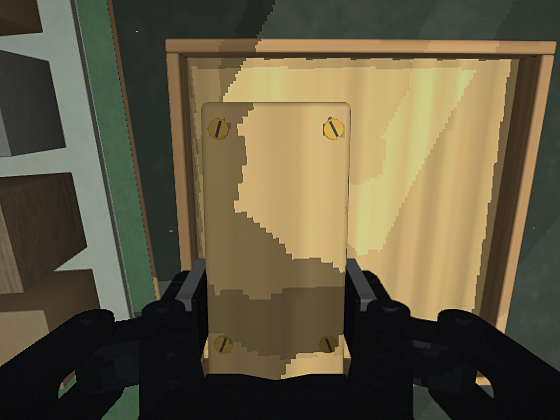

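The held block hangs above the tray at (275,200), straight and with clear margins. I'll lower it.

>>> move_arm(
  offset=[
    [0,0,3],
    [0,0,3],
    [0,0,2],
    [0,0,1.2],
    [0,0,0],
  ],
  twist=[
    [0,0,0],
    [0,0,0],
    [0,0,0],
    [0,0,0],
    [0,0,0],
  ],
  grip=[0.3,0.3,0.3,0.3,0.3],
)

```text
time: 21.8
ee_pos: [0.5214, -0.3086, 0.0372]
tcp_rot: [179.9, -0.1, 176.0]
wrist_force: [-0.2, -0.0, -2.4]
opening: 0.0486
grasp_force: 73.9
```

>>> move_arm(
  offset=[
    [0,0,0.2],
    [0,0,0.2],
    [0,0,0],
  ],
  twist=[
    [0,0,0],
    [0,0,0],
    [0,0,0],
  ],
  grip=[0.3,0.3,0.3],
)

```text
time: 22.1
ee_pos: [0.5226, -0.3095, 0.0356]
tcp_rot: [-180.0, 0.1, 176.0]
wrist_force: [-1.2, -0.6, -3.3]
opening: 0.0487
grasp_force: 73.9
```

>>> move_arm(
  offset=[
    [0,0,0.15],
    [0,0,0.15],
    [0,0,0],
  ],
  twist=[
    [0,0,0],
    [0,0,0],
    [0,0,0],
  ],
  grip=[0.3,0.3,0.3],
)

```text
time: 22.4
ee_pos: [0.5223, -0.3093, 0.0318]
tcp_rot: [-180.0, 0.0, 176.0]
wrist_force: [-0.2, -0.5, -2.0]
opening: 0.0487
grasp_force: 73.9
```

>>> move_arm(
  offset=[
    [0,0,0.1],
    [0,0,0],
  ],
  twist=[
    [0,0,0],
    [0,0,0],
  ],
  grip=[0.3,0.3],
)

```text
time: 22.6
ee_pos: [0.5223, -0.3094, 0.0316]
tcp_rot: [-180.0, 0.0, 176.0]
wrist_force: [-1.3, 1.5, 3.9]
opening: 0.0486
grasp_force: 74.8
```

>>> move_arm(
  offset=[
    [0,0,0.1],
    [0,0,0],
  ],
  twist=[
    [0,0,0],
    [0,0,0],
  ],
  grip=[0.3,0.3],
)

```text
time: 22.8
ee_pos: [0.5224, -0.3094, 0.0315]
tcp_rot: [-180.0, 0.1, 176.0]
wrist_force: [-4.1, 2.5, 11.8]
opening: 0.0491
grasp_force: 75.7
```

>>> move_arm(
  offset=[
    [0,0,-0.1],
    [0,0,0],
    [0,0,0],
    [0,0,0],
    [0,0,-0.5],
  ],
  twist=[
    [0,0,0],
    [0,0,0],
    [0,0,0],
    [0,0,0],
    [0,0,0],
  ],
  grip=[0.6,0.65,0.75,0.75,0.75],
)

```text
time: 23.3
ee_pos: [0.5218, -0.3091, 0.0351]
tcp_rot: [180.0, -0.1, 176.0]
wrist_force: [-0.4, 0.1, -1.0]
opening: 0.0642
grasp_force: 0.0
```

>>> move_arm(
  offset=[
    [0,0,-1],
    [0,0,-2.5],
    [0,0,-3.5],
    [0,0,-3],
    [0.06,4.3,0],
  ],
  twist=[
    [0,0,0],
    [0,0,0],
    [0,0,0],
    [0,0,0],
    [0,0,0],
  ],
  grip=[0.75,0.75,0.75,0.75,1],
)

```text
time: 23.8
ee_pos: [0.5262, -0.2699, 0.1413]
tcp_rot: [-179.8, 0.4, 175.8]
wrist_force: [-0.7, 1.0, -0.1]
opening: 0.0769
grasp_force: 0.0
```

>>> move_arm(
  offset=[
    [0.06,4.3,0],
    [0.06,4.3,0],
    [0.06,4.3,0],
    [0.06,4.3,0],
    [0.06,4.3,0],
  ],
  twist=[
    [0,0,0],
    [0,0,0],
    [0,0,0],
    [0,0,0],
    [0,0,0],
  ],
  grip=[1,1,1,1,1],
)

```text
time: 24.3
ee_pos: [0.5366, -0.05, 0.137]
tcp_rot: [-180.0, 0.1, 176.0]
wrist_force: [2.2, 0.7, -0.3]
opening: 0.0852
grasp_force: 0.0
```

>>> move_arm(
  offset=[
    [0.06,4.3,0],
    [0.06,4.3,0],
    [0,0,0],
    [0,0,0],
    [0,0,0],
  ],
  twist=[
    [0,0,0],
    [0,0,0],
    [0,0,-0.11],
    [0,0,-0.108],
    [0,0,0],
  ],
  grip=[1,1,1,1,1],
)

```text
time: 24.8
ee_pos: [0.5416, 0.0347, 0.1367]
tcp_rot: [-180.0, 0.1, -171.4]
wrist_force: [0.8, 0.3, 0.5]
opening: 0.0852
grasp_force: 0.0
```

Run:
```python
from h import *
o=bot.get_obs();w=viewer.camera('wrist');P=cloud(w,o);e=o['ee_pos'];print(e.round(4),o['tcp_rot'].round(1),o['opening'])
c=w['color'].astype(int)
m=(abs(P[...,1]-.0375)<.06)&(P[...,2]>.035)&(P[...,2]<.075)&(c[...,0]>c[...,2]+25);q=P[m]
b=cv2.minAreaRect(q[:,:2].astype(np.float32)*1000);print(m.sum(),b)
c=viewer.camera('scene');P=cloud(c)
for z in ('tray',):
    m=(P[...,2]>.045)&(P[...,2]<.085)&(abs(P[...,0]-.53)<.12)&(abs(P[...,1]+.3)<.06);q=P[m]
    p=np.polyfit(q[:,0],q[:,2],1);print(m.sum(),p,cv2.minAreaRect(q[:,:2].astype(np.float32)*1000))
cv2.imwrite('pics/s3.png',c['color'][...,::-1])
```

```text
[0.5416 0.0347 0.1367] [-1.800e+02  1.000e-01 -1.714e+02] 0.08523520093160258
18959 ((555.7247314453125, 35.67490768432617), (168.05809020996094, 50.16859817504883), 8.605262756347656)
911 [0.08825973 0.0083763 ] ((538.9998779296875, -306.77301025390625), (57.43562698364258, 172.2411651611328), 85.66704559326172)
```

View pics/s3.png

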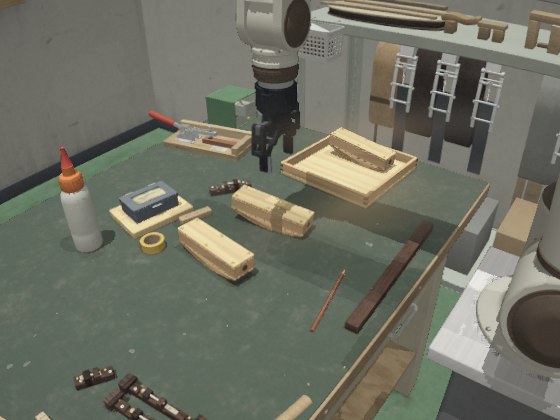

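The first loose block rests in the tray, tipped, at about (362,150), and the other things are unmoved. I'll grasp the right block next.

>>> move_arm(
  offset=[
    [0,-0.1,4],
    [0,0,4],
    [0,0,3],
    [0,0,0.5],
    [0,0,0],
  ],
  twist=[
    [0,0,0],
    [0,0,0],
    [0,0,0],
    [0,0,0],
    [0,0,0],
  ],
  grip=[1,1,1,1,0.6],
  force=50,
)

```text
time: 25.4
ee_pos: [0.5413, 0.0329, 0.0209]
tcp_rot: [180.0, -0.1, -171.6]
wrist_force: [-0.1, -0.5, 1.1]
opening: 0.0732
grasp_force: 0.0
```

>>> move_arm(
  offset=[
    [0,0,0],
    [0,0,0],
    [0,0,0],
    [0,0,0],
    [0,0,0],
  ],
  twist=[
    [0,0,0],
    [0,0,0],
    [0,0,0],
    [0,0,0],
    [0,0,0],
  ],
  grip=[0.4,0.3,0.3,0.3,0.3],
)

```text
time: 25.9
ee_pos: [0.543, 0.0332, 0.0232]
tcp_rot: [-180.0, 0.2, -171.5]
wrist_force: [0.6, 0.6, 6.2]
opening: 0.0491
grasp_force: 51.8
```

>>> move_arm(
  offset=[
    [0,0,-0.5],
    [0,0,-1],
    [0,0,-2],
    [0,0,-3.5],
    [0,0,-4],
  ],
  twist=[
    [0,0,0],
    [0,0,0],
    [0,0,0],
    [0,0,0],
    [0,0,0],
  ],
  grip=[0.3,0.3,0.3,0.3,0.3],
  force=70,
)

```text
time: 26.4
ee_pos: [0.5407, 0.0332, 0.1317]
tcp_rot: [180.0, -0.1, -171.5]
wrist_force: [2.1, -0.2, -2.0]
opening: 0.0487
grasp_force: 72.9
```

Run:
```python
from h import *
o=bot.get_obs();w=viewer.camera('wrist');P=cloud(w,o);print(o['ee_pos'].round(4),o['tcp_rot'].round(1),o['opening'],o['grasp_force'],o['wrist_force'])
e=o['ee_pos'];c=w['color'].astype(int)
A=rot(o['tcp_rot']);L=(P-e)@A
m=(abs(L[...,1])<.03)&(abs(L[...,0])<.12)&(L[...,2]<0)&(L[...,2]>-.06)&(c[...,0]>c[...,2]+25);q=L[m]
print(m.sum(),np.polyfit(q[:,0],q[:,2],1),q.min(0),q.max(0))
```

```text
[0.5407 0.0332 0.1317] [ 1.800e+02 -1.000e-01 -1.715e+02] 0.048723690069114235 72.89494603872299 [ 2.12070004 -0.19233702 -1.9811075 ]
38951 [ 0.11727746 -0.02607392] [-0.02821508 -0.02485864 -0.03062069] [ 0.07095254  0.02542908 -0.0147366 ]
```

>>> move_arm(
  offset=[
    [0.3,-1.5,0],
    [0.8,-4,0],
    [0.9,-4.4,0],
    [0.9,-4.4,0],
    [0.9,-4.4,0],
  ],
  twist=[
    [0,0,0],
    [0,0,0],
    [0,0,0],
    [0,0,0],
    [0,0,0],
  ],
  grip=[0.3,0.3,0.3,0.3,0.3],
)

```text
time: 26.95
ee_pos: [0.5305, -0.1594, 0.1299]
tcp_rot: [180.0, -0.1, -171.5]
wrist_force: [0.5, 0.6, -2.6]
opening: 0.0488
grasp_force: 73.6
```

>>> move_arm(
  offset=[
    [0.7,-3.3,0],
    [0.21,-1.36,0],
    [0,0,0],
    [0,0,0],
    [0,0,0],
  ],
  twist=[
    [0,0,0],
    [0,0,0],
    [0,0,0.109],
    [0,0,0.109],
    [0,0,0],
  ],
  grip=[0.3,0.3,0.3,0.3,0.3],
)

```text
time: 27.45
ee_pos: [0.529, -0.2048, 0.1301]
tcp_rot: [180.0, -0.1, 175.9]
wrist_force: [0.8, -0.0, -3.5]
opening: 0.049
grasp_force: 73.6
```

Lowering the same way (contact expected near TCP z 0.0315).

>>> move_arm(
  offset=[
    [0,0,3],
    [0,0,3],
    [0,0,2],
    [0,0,1.2],
    [0,0,0],
  ],
  twist=[
    [0,0,0],
    [0,0,0],
    [0,0,0],
    [0,0,0],
    [0,0,0],
  ],
  grip=[0.3,0.3,0.3,0.3,0.3],
)

```text
time: 27.95
ee_pos: [0.5284, -0.2042, 0.0371]
tcp_rot: [179.9, -0.2, 176.1]
wrist_force: [0.0, 0.7, -3.5]
opening: 0.049
grasp_force: 73.6
```

>>> move_arm(
  offset=[
    [0,0,0.2],
    [0,0,0.2],
    [0,0,0.15],
    [0,0,0],
  ],
  twist=[
    [0,0,0],
    [0,0,0],
    [0,0,0],
    [0,0,0],
  ],
  grip=[0.3,0.3,0.3,0.3],
)

```text
time: 28.35
ee_pos: [0.5297, -0.2049, 0.0337]
tcp_rot: [-180.0, 0.0, 176.0]
wrist_force: [0.2, 0.6, -2.5]
opening: 0.0485
grasp_force: 73.6
```

>>> move_arm(
  offset=[
    [0,0,0.1],
    [0,0,0],
  ],
  twist=[
    [0,0,0],
    [0,0,0],
  ],
  grip=[0.3,0.3],
)

```text
time: 28.55
ee_pos: [0.5295, -0.2048, 0.0323]
tcp_rot: [-180.0, 0.0, 176.0]
wrist_force: [-0.0, 0.1, -2.0]
opening: 0.0491
grasp_force: 73.6
```

>>> move_arm(
  offset=[
    [0,0,0.1],
    [0,0,0],
  ],
  twist=[
    [0,0,0],
    [0,0,0],
  ],
  grip=[0.3,0.3],
)

```text
time: 28.75
ee_pos: [0.5296, -0.2048, 0.0315]
tcp_rot: [-180.0, 0.0, 176.0]
wrist_force: [0.7, -0.0, -0.7]
opening: 0.049
grasp_force: 73.9
```

>>> move_arm(
  offset=[
    [0,0,0.05],
    [0,0,0],
  ],
  twist=[
    [0,0,0],
    [0,0,0],
  ],
  grip=[0.3,0.3],
)

```text
time: 28.95
ee_pos: [0.5297, -0.2049, 0.0314]
tcp_rot: [-180.0, 0.0, 176.0]
wrist_force: [-1.1, 1.0, 4.4]
opening: 0.0486
grasp_force: 74.5
```

>>> move_arm(
  offset=[
    [0,0,0],
    [0,0,0],
    [0,0,0],
    [0,0,0],
    [0,0,-0.5],
  ],
  twist=[
    [0,0,0],
    [0,0,0],
    [0,0,0],
    [0,0,0],
    [0,0,0],
  ],
  grip=[0.6,0.65,0.75,0.75,0.75],
)

```text
time: 29.45
ee_pos: [0.529, -0.2046, 0.0352]
tcp_rot: [180.0, -0.1, 176.0]
wrist_force: [0.2, -0.1, -0.2]
opening: 0.064
grasp_force: 0.0
```

>>> move_arm(
  offset=[
    [0,0,-1],
    [0,0,-2.5],
    [0,0,-3.5],
    [0,0,-4],
    [0,0,-4],
  ],
  twist=[
    [0,0,0],
    [0,0,0],
    [0,0,0],
    [0,0,0],
    [0,0,0],
  ],
  grip=[0.75,0.75,0.75,0.75,0.75],
)

```text
time: 29.95
ee_pos: [0.5292, -0.2047, 0.1882]
tcp_rot: [-180.0, 0.0, 176.0]
wrist_force: [0.3, -0.3, 0.4]
opening: 0.0641
grasp_force: 0.0
```

>>> move_arm(
  offset=[
    [4,0,-2],
    [4,0,0],
    [4,0,0],
    [0,0,0],
    [0,0,0],
  ],
  twist=[
    [0,0,0],
    [0,0,0],
    [0,0,0],
    [0,0,0],
    [0,0,0],
  ],
  grip=[0.75,0.75,0.75,0.75,0.75],
)

```text
time: 30.45
ee_pos: [0.4096, -0.1966, 0.2072]
tcp_rot: [-179.9, 0.1, 176.0]
wrist_force: [0.8, -0.0, 0.0]
opening: 0.0641
grasp_force: 0.0
```

```bash
python3 prof.py .5695 .198 -7.5
python3 - <<'E'
from h import *
c=viewer.camera('scene');P=cloud(c);cv2.imwrite('pics/end.png',c['color'][...,::-1])
for y in (-.31,-.205):
    m=(P[...,2]>.045)&(P[...,2]<.085)&(abs(P[...,0]-.535)<.12)&(abs(P[...,1]-y)<.05);q=P[m];k=np.ones(len(q),bool)
    for _ in range(4):
        p=np.polyfit(q[k,0],q[k,2],1);k=abs(np.polyval(p,q[:,0])-q[:,2])<.004
    print(k.sum(),p,cv2.minAreaRect(q[k,:2].astype(np.float32)*1000))
E
```

```text
scene pts 1354 tilt 0.002 z at s0 0.0495 s range [-0.084  0.079] t range [-0.02   0.026] rect [-2.  3.] [ 48. 167.] 89.2
t 30.5 [ 0.4102 -0.1966  0.2067] [-0.7 -0.4 -0. ]
719 [ 0.12028554 -0.0068603 ] ((536.8856201171875, -308.42620849609375), (56.844173431396484, 169.79525756835938), 85.80654907226562)
853 [ 0.12103552 -0.00850262] ((542.9902954101562, -204.01951599121094), (54.13615798950195, 171.0842742919922), 86.4260025024414)
```

View pics/end.png

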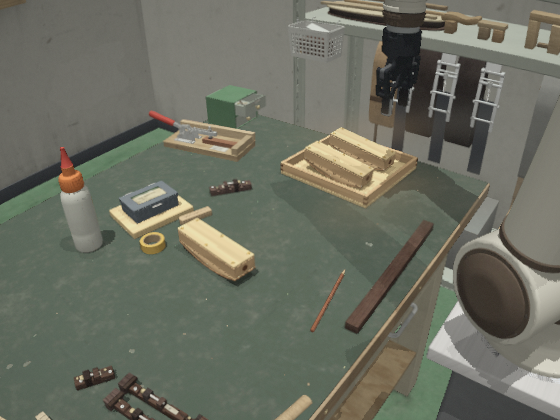

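Both loose blocks rest in the tray at about (340,163) and (362,148). The middle block stands level at (215,248) and nothing else has moved.

```bash
python3 -c "from workcell import bot; print(bot.job_done())"
```

```text
the job is handed in; nothing more can be done
None
```

The left and right blocks were loose and now sit on their soles in the repair tray, tipped at about 0.12 rad; the middle block is sound and stands level where it was, and the job is handed in at about 30.6 s of the 72 s allowed.

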